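Set up a drilled bar on blocks for marking out

TASK

On the dark marking-out plate, stand the two tall steel blocks in front of the angle plate (on the robot's side of it), one at each end, square to its face with a 40 mm gap and the outer side of each block in line with that end of the angle plate, and stand the little screw jack midway between the two blocks. Then lay the drilled bar centrally across both blocks, parallel to the angle plate, and finally set the knobbed weight on the middle of the bar. Leave the low block, the tin and the file where they are.

Things in the scene. Friction and masses are not known exactly. Their poses are not given: they have to be found in the camera images.
- marking_plate: Dark flat steel marking-out plate lying fixed on the bench, 240 x 240 mm, 30 mm thick. Origin at the centre of its underside (on the bench), z up.
- angle_plate: Bare steel L-shaped angle plate, fixed on the marking-out plate: an upright wall 160 mm long (y), 60 mm high (z), 12 mm thick, with a foot behind it, away from the robot (60 mm deep overall). Origin at the lower edge of the wall's front face, mid-length, at the level of the marking-out plate's top. x points from the front face backwards (away from the robot), so the space in front of it has negative x; y runs along the wall; its ends are at y = +80 and -80 mm.
- block_a: One of two equal tall steel blocks with two dark holes in the top, 60 (x) x 30 (y) x 40 mm high, about 0.4 kg. Origin at the centre of the underside. Either block may go to either end. 'Square to the face' means its 60 mm side (x) runs at right angles to the angle plate's wall, so its 30 mm end looks at the wall with the 40 mm gap.
- block_b: The other tall steel block, same as block_a: 60 (x) x 30 (y) x 40 mm high. Origin at the centre of the underside.
- jack: Small dark round screw jack, 36 mm high: body 34 mm diameter up to 27 mm, then a 22 mm diameter head. Origin at the centre of the underside. It is 4 mm lower than the tall blocks and so stands under the bar without touching it.
- drilled_bar: Flat aluminium bar with a dark hole near each end, 170 (x) x 50 (y) x 12 mm thick, about 0.27 kg, lying flat on the bench. Origin at the centre of the underside. Either end may go either way; it is carried as it lies, same side up.
- hold_weight: Round brass weight with a knob, 50 mm high: disc 48 mm diameter and 24 mm high, above it a narrow neck and a knob 26 mm in diameter from 32 to 50 mm height. About 0.35 kg. Origin at the centre of the underside.
- low_block: Bystander, not to be used or moved: small low steel block with one dark hole in the top, 40 x 30 mm and only 20 mm high. Origin at the centre of the underside.
- tin: Bystander, not to be moved: small round lidded metal tin, 46 mm diameter, 45 mm high. Origin at the centre of the underside.
- file: Bystander, not to be moved: file with a wooden handle, lying flat, about 222 mm long (x, handle to -x), 24 mm wide, 24 mm high. Origin on its underside, 112 mm from the handle's end.

How it is judged:
By the outcome, as a careful person would: the job done as asked, in the order asked, and still so for the second after the job is handed in, with the robot touching nothing.
It also fails if it takes over 120 s, if anything falls off the work surface, if the arm or the gripper's body presses on something with over 40 N, if the wrist force passes 120 N, or if a joint passes its speed limit or range.

ROBOT

A 6-joint arm with a two-finger parallel gripper is mounted at the origin on the work surface. World frame = base frame: x ahead of the robot, y to its left, z up, the work surface at z = 0. Lengths are in mm, angles in rad, forces in N, time in s.
With the tool pointing down it reaches from about 325 to 900 mm from the base axis. Payload 3.5 kg.
Tool frame: the origin (TCP) lies between the finger pads; the fingertips stand 11 mm ahead of it and the grasp point (between the pads) lies 8 mm behind it; z points along the fingers, y is the direction in which the jaws open and shut (so a half turn about z gives the same grasp; the last joint's range is limited). The gripper opens to 85 mm and grips with 20 to 120 N. Pads are 22 mm wide; open, the fingers measure 114 mm over their backs; the gripper's body (76 mm by 85 mm) begins 54 mm behind the grasp point. The pads swing forward as they close: fully open they stand 13 mm farther back than shut.
Start: joints at [1.185, 0.276, -0.026, 1.268, 0, 1.467], TCP at [174.41, 600.169, 217.913] pointing down, gripper open.
Joint ranges: [-3.12, 3.12], [-0.85, 1.88], [-1.08, 1.24], [-1.95, 2.15], [-1.57, 1.53], [-3.14, 3.14]. Speed limits (rad/s): [2.57, 2.57, 3.14, 3.14, 3.14, 3.14].

INTERFACE

Orientations are given as a rotation vector (axis times angle).
In Python, from cell import arm gives the robot as it stands.
- The arm moves only by the tool move_arm, never from a script. Its argument "deltas" is a list that holds one entry, the list of rows, each a list of 7 numbers: the shift along the world's x, y, z as a fraction of full scale, then the turn, a rotation vector about the world's x, y, z as a fraction of full scale, then the finger opening in mm, from 0 to 85.4. A call has 1 to 20 rows; each row is the pose to reach, as a shift and turn from the pose measured when the call began; what a row does not reach only later rows make up. Full scale, the value 1, is 200 mm for a shift and 0.5 rad for a turn. A row lasts 1/8 s, in which the tool goes at most 62.5 mm and 10.7 degrees, less where a joint would pass 70% of its speed; a pose out of reach is approached as far as the arm can. A call with a number of a shift or a turn outside -1 to 1 is refused whole. A call with a gripper value outside its range is refused whole. The fingers move at their own pace and stop on an object; "force" is the grip in N (left out, the last holds). Time passes only in rows, so rows that repeat a pose let the fingers close. It gives the time, the measured TCP pose, the force and the opening at its end, in the units of the state.
- arm.observe(): the state, without advancing time (a new reading comes with each control period).
- arm.get_image(name): name is "scene" or "top"; returns a dict with "color" (480x640x3 uint8, red, green, blue), "vfov" (degrees; the focal length in pixels is half the picture's height over the tangent of half this angle, whatever the lens; pixels are square), "cx", "cy" (the principal point, pixels), "distortion" ([k1, k2, p1, p2, k3] as OpenCV has them; the pictures are not rectified), "pose" (4x4, takes a point from camera to world coordinates). Camera axes: x right, y down, z forward; pixel columns grow to the right and rows downward; lengths in mm; the calibration is good to about 2 mm. A picture is of the moment at which its call begins. There is no depth.
- arm.job_done(): hands the job in, once; it reports no verdict.
Trained networks look in a picture, given as the dict that the camera call returned (one of the last four; its "shot" number tells which), for a name from the list of things; names that differ only in an ending like _2 or _b are one class to them, and where a whole thing is asked for, a point or a joint stands for the part that bears it (a point fixed in the world has none). Each returns a list of dicts, best first, with "conf" (0 to 1); they miss things now and then, are a little off and sometimes report something else, mostly with a low value. They report only what shows in the picture. A call takes as long as a camera call.
- arm.look_for(thing, picture): "position" ([x, y, z] in mm, in world coordinates, good to about 4 mm: the middle of the surface that is visible of it).
- arm.silhouettes(thing, picture): "region" (480x640 bool, what is visible of it).
- arm.mark_of(thing, picture): "position" ([x, y, z] in mm, in world coordinates, good to about 4 mm: a listed point, or the origin of a listed thing).
The state is a dict: "clock": time; "joint_positions": joint angles; "dq": joint speeds; "effort": joint torques, N m; "tcp_pos": TCP position; "ee_rot": TCP orientation; "contact_force": force on the tool from outside, world axes, zero at the start; "moment": the same for the moment, N m; "opening": finger opening in mm.
Only numpy, scipy, OpenCV 4.12 (cv2) and the standard library are available. Lean on these libraries where they do the work, as an engineer would, in place of code of your own. Each camera call takes 0.05 s, during which the arm holds its last target. There are 200 camera calls.

## Working session

There is one attempt and no reset: what is moved stays moved. The work goes in short steps, Python scripts to look and compute and a tool call to move; the robot and the scene stay as the last step left them, time stands still between calls to the robot, and variables do not carry over. Pictures are saved under pics/ and viewed, about 12 in all and at most 16, crops included, and the job is handed in when it is done.

Besides the shell and the picture viewer there is one more tool, called after "Request:" in YAML: its name, and indented under it one key for each argument. move_arm: Moves the arm, as the interface text tells. Shift numbers are shares of 200 mm and turn numbers shares of 0.5 rad, none past 1 either way. Its arguments: {"type":"object","properties":{"deltas":{"type":"array","items":{"type":"array","items":{"type":"array","items":{"type":"number"}}}},"force":{"type":"number"}},"required":["deltas"]}

```bash
mkdir -p pics; ls
python3 - <<'E'
from cell import arm
import cv2
s=arm.observe(); print({k:(v if not hasattr(v,'round') else v) for k,v in s.items()})
for n in("scene","top"):
    p=arm.get_image(n); cv2.imwrite(f"pics/{n}0.png",p["color"][:,:,::-1])
    print(n,p["vfov"],p["cx"],p["cy"],p["distortion"],p["pose"])
    for t in "marking_plate angle_plate block_a jack drilled_bar hold_weight low_block tin file".split():
        print(t,[(round(d["conf"],2),[round(float(x)) for x in d["position"]]) for d in arm.mark_of(t,p)[:3]])
E
```

```text
pics
{'clock': 0.0, 'joint_positions': array([ 1.18458949e+00,  2.77143179e-01, -2.79031054e-02,  1.26799646e+00,
       -1.36198838e-05,  1.46737326e+00]), 'dq': array([-0.00040576, -0.00026949,  0.00023603,  0.00041375,  0.00107554,
        0.00052478]), 'effort': array([-1.17795174e-03, -4.45512414e+01,  2.95200437e+01,  1.64077152e-02,
       -6.53467578e-05,  5.75519920e-06]), 'tcp_pos': array([174.11163929, 599.40744316, 216.74294459]), 'ee_rot': array([-0.442642  , -3.10971429,  0.00342805]), 'contact_force': array([0.25197879, 0.1313989 , 0.07159891]), 'moment': array([-0.03045681, -0.04025565,  0.01094097]), 'opening': 85.45100430213755}
scene 53.27115903651765 324.193098730066 248.77473695523307 [-0.08879167  0.          0.          0.          0.        ] [[-7.44450644e-01  5.52700802e-01 -3.74586523e-01  8.53437027e+02]
 [ 6.67666007e-01  6.19533967e-01 -4.12795066e-01  3.59463718e+02]
 [ 3.91691040e-03 -5.57404241e-01 -8.30231998e-01  8.06069444e+02]
 [ 0.00000000e+00  0.00000000e+00  0.00000000e+00  1.00000000e+00]]
marking_plate [(0.7, [549, 46, 1])]
angle_plate [(0.89
[... 291 characters left out ...]
])]
top 56.625549732267416 315.64810196362004 236.01150158472038 [-0.04568375  0.          0.          0.          0.        ] [[ 9.94356377e-02 -9.72538581e-01  2.10431134e-01  3.34131676e+02]
 [-9.95037974e-01 -9.79217859e-02  1.76281941e-02 -1.78997385e+01]
 [ 3.46169360e-03 -2.11139840e-01 -9.77449735e-01  8.86299629e+02]
 [ 0.00000000e+00  0.00000000e+00  0.00000000e+00  1.00000000e+00]]
marking_plate [(0.83, [546, 49, 1])]
angle_plate [(0.65, [588, 31, 30])]
block_a [(0.79, [508, -280, 2]), (0.61, [606, 282, 0])]
jack [(0.61, [394, 269, 1])]
drilled_bar []
hold_weight [(0.92, [507, 283, 1])]
low_block [(0.72, [606, -272, 4])]
tin [(0.57, [397, -272, -2])]
file [(0.82, [496, -401, -3])]
```

View pics/top0.png

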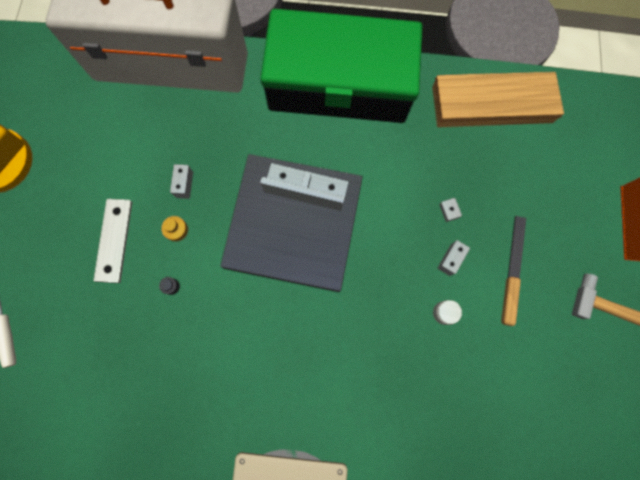

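View pics/scene0.png

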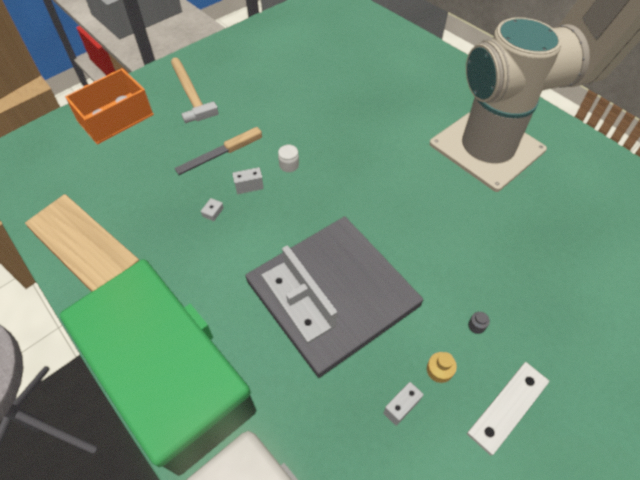

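```bash
cat > h.py <<'E'
import numpy as np, cv2
from scipy.optimize import minimize
from cell import arm
def box(x0,x1,y0,y1,z0,z1): return np.array([[x,y,z] for x in(x0,x1) for y in(y0,y1) for z in(z0,z1)],float)
def cyl(r,z0,z1):
    a=np.linspace(0,2*np.pi,40,endpoint=False); c=np.c_[r*np.cos(a),r*np.sin(a)]
    return np.vstack([np.c_[c,np.full(40,z)] for z in(z0,z1)])
def bb(l,w,h): return [box(-l/2,l/2,-w/2,w/2,0,h)]
M=dict(marking_plate=bb(240,240,30),angle_plate=[box(0,12,-80,80,0,60),box(0,60,-80,80,0,12)],
 block_a=bb(60,30,40),jack=[cyl(17,0,27),cyl(11,27,36)],drilled_bar=bb(170,50,12),
 hold_weight=[cyl(24,0,24),cyl(13,32,50),cyl(8,24,32)],low_block=bb(40,30,20),tin=[cyl(23,0,45)])
def proj(p,P):
    T=np.linalg.inv(P["pose"]); f=240/np.tan(np.radians(P["vfov"])/2)
    K=np.array([[f,0,P["cx"]],[0,f,P["cy"]],[0,0,1]])
    return cv2.projectPoints(np.asarray(p,float).reshape(-1,3),cv2.Rodrigues(T[:3,:3])[0],T[:3,3],K,np.array(P["distortion"],float))[0][:,0]
def place(parts,q,z):
    c,s=np.cos(q[2]),np.sin(q[2]); R=np.array([[c,-s,0],[s,c,0],[0,0,1]])
    return [b@R.T+[q[0],q[1],z] for b in parts]
S=4
def render(parts,q,z,P):
    m=np.zeros((480*S,640*S),np.uint8)
    for b in place(parts,q,z):
        u=cv2.convexHull(((proj(b,P)+.5)*S-.5).astype(np.float32))
        cv2.fillPoly(m,[np.round(u*16).astype(np.int32)],1,shift=4)
    return cv2.resize(m.astype(np.float32),(640,480),interpolation=cv2.INTER_AREA)
def fit(name,q,z,pics,tol=60,yaw0=(0,.4,.8,1.2,-.4,-.8,-1.2,1.57)):
    regs=[]
    for P in pics:
        c=[r["region"] for r in arm.silhouettes(name,P) if r["conf"]>.2]
        t=proj([q[0],q[1],z+15],P)[0]
        c=[r for r in c if r.any() and np.linalg.norm(np.argwhere(r).mean(0)[::-1]-t)<tol]
        if c: regs.append((P,min(c,key=lambda r:np.linalg.norm(np.argwhere(r).mean(0)[::-1]-t)).astype(np.float32)))
    rnd=name in("jack","hold_weight","tin")
    def cost(v,rs=regs): return sum(np.abs(render(M[name],[v[0],v[1],v[2]/100],z,P)-r).sum()/r.sum() for P,r in rs)
    best=None
    if not regs: return None
    for y in ([0] if rnd else yaw0):
        o=minimize(cost,[q[0],q[1],100*y],method="Nelder-Mead",options=dict(initial_simplex=np.array([[q[0],q[1],100*y],[q[0]+8,q[1],100*y],[q[0],q[1]+8,100*y],[q[0],q[1],100*y+25]]),maxfev=120))
        if best is None or o.fun<best.fun: best=o
    o=minimize(cost,best.x,method="Nelder-Mead",options=dict(xatol=.05,fatol=1e-4))
    v=o.x; return np.r_[v[:2],v[2]/100], [round(cost(v,[r]),3) for r in regs]
E
python3 - <<'E'
from h import *
np.set_printoptions(precision=3,suppress=True)
pics=[arm.get_image("top"),arm.get_image("scene")]
for n,q,z in [("marking_plate",(547,48),0),("angle_plate",(589,30),30),("block_a",(509,-278),0),("block_a",(606,283),0),("jack",(395,272),0),("drilled_bar",(472,409),0),("hold_weight",(509,283),0),("low_block",(604,-270),0),("tin",(396,-270),0)]:
    yy=(-.3,0,.3) if z or n[0]=="m" else (0,.4,.8,1.2,-.4,-.8,-1.2,1.57)
    print(n,fit(n,q,z,pics,yaw0=yy),[fit(n,q,z,[p],yaw0=yy) and fit(n,q,z,[p],yaw0=yy)[0] for p in pics])
E
```

```text
marking_plate (array([547.099,  46.551,  -0.101]), [np.float32(0.257), np.float32(0.306)]) [array([546.721,  46.718,  -0.093]), array([547.29 ,  46.563,  -0.102])]
angle_plate (array([585.795,  31.094,  -0.15 ]), [np.float32(0.079), np.float32(0.03)]) [array([584.665,  31.651,  -0.156]), array([586.037,  31.043,  -0.153])]
block_a (array([ 504.207, -277.226,   -0.472]), [np.float32(0.062), np.float32(0.064)]) [array([ 504.513, -277.308,   -0.485]), array([ 504.1  , -277.006,   -0.41 ])]
block_a (array([608.265, 282.371,   0.071]), [np.float32(0.063)]) [None, array([608.265, 282.371,   0.071])]
jack (array([393.941, 274.13 ,   0.088]), [np.float32(0.181), np.float32(0.067)]) [array([394.172, 273.419,   0.15 ]), array([393.596, 274.093,   0.165])]
drilled_bar (array([474.322, 406.97 ,   0.044]), [np.float32(0.043), np.float32(0.039)]) [array([474.645, 406.827,   0.045]), array([474.649, 407.113,   0.043])]
hold_weight (array([509.402, 283.447,   0.241]), [np.float32(0.1), np.float32(0.074)]) [array([508.327, 282.895,   0.028]), array([510.277, 283.371,   0.053])]
low_block (array([ 605.258, -271.063,    0.468]), [np.float32(0.125), np.float32(0.145)]) [array([ 604.75 , -270.472,    0.462]), array([ 605.588, -271.86 ,    0.486])]
tin (array([ 395.772, -266.879,    0.099]), [np.float32(0.154), np.float32(0.094)]) [array([ 395.887, -267.108,    0.271]), array([ 395.578, -267.468,    0.085])]
```

Request:
move_arm:
  deltas:
    - [[1,-0.75,0,0,0,0.7,55],[1,-0.75,0,0,0,0.7,55],[1,-0.75,0,0,0,0.7,55],[1,-0.75,0,0,0,0.7,55],[1,-0.75,0,0,0,0.7,55],[1,-0.75,0,0,0,0.7,55],[1,-0.75,0,0,0,0.7,55]]
  force: 60

```text
clock: 4.62
tcp_pos: [373.3, 451.0, 217.9]
ee_rot: [0.108, -3.139, -0.0]
contact_force: [-0.3, 0.3, 0.6]
opening: 54.8
```

Request:
move_arm:
  deltas:
    - [[1,-0.75,-0.4,0,0,0,55],[1,-0.75,-0.4,0,0,0,55],[1,-0.75,-0.4,0,0,0,55],[1,-0.75,-0.4,0,0,0,55],[1,-0.75,-0.4,0,0,0,55],[1,-0.75,-0.4,0,0,0,55],[1,-0.75,-0.4,0,0,0,55]]

```text
clock: 5.5
tcp_pos: [572.1, 302.6, 138.5]
ee_rot: [0.112, -3.139, -0.001]
contact_force: [-0.9, -1.0, -0.1]
opening: 54.9
```

Request:
move_arm:
  deltas:
    - [[0.18,-0.1,-0.35,0,0,0,55],[0.18,-0.1,-0.35,0,0,0,55],[0.18,-0.1,-0.59,0,0,0,55],[0.18,-0.1,-0.59,0,0,0,55],[0.18,-0.1,-0.59,0,0,0,55],[0.18,-0.1,-0.59,0,0,0,0],[0.18,-0.1,-0.59,0,0,0,0],[0.18,-0.1,-0.59,0,0,0,0],[0.18,-0.1,-0.59,0,0,0,0],[0.18,-0.1,-0.59,0,0,0,0],[0.18,-0.1,-0.59,0,0,0,0]]

```text
clock: 6.88
tcp_pos: [609.9, 283.3, 23.6]
ee_rot: [-0.112, 3.136, 0.003]
contact_force: [-1.3, -0.9, 6.5]
opening: 27.1
```

Request:
move_arm:
  deltas:
    - [[0,0,0.3,0,0,0,0],[0,0,0.5,0,0,0,0],[-0.2,-0.4,0.5,0,0,-0.2,0],[-0.42,-0.7,0.5,0,0,-0.45,0],[-0.42,-0.89,0.5,0,0,-0.45,0],[-0.42,-0.89,0.5,0,0,-0.45,0],[-0.42,-0.89,0.5,0,0,-0.45,0],[-0.42,-0.89,0.5,0,0,-0.45,0]]

```text
clock: 7.88
tcp_pos: [526.8, 106.3, 124.0]
ee_rot: [0.239, 3.127, 0.004]
contact_force: [-0.3, -0.0, -3.8]
opening: 26.7
```

Run:
```python
from h import *
p=arm.get_image("scene"); cv2.imwrite("pics/s1.png",cv2.resize(p["color"][200:400,220:480,::-1],None,fx=3,fy=3))
print(arm.observe())
```

```text
{'clock': 7.925, 'joint_positions': array([ 0.07820002,  0.18806864, -0.347276  ,  1.03038505,  0.00156467,
        0.23038811]), 'dq': array([ 3.61016518e-03,  3.93931807e-03, -2.56376278e-05,  1.30198749e-03,
       -3.00554299e-03, -1.33697914e-03]), 'effort': array([-3.59741813e-01, -3.96169603e+01,  2.85586202e+01, -4.52803157e-03,
       -1.04406889e-02,  1.96994086e-03]), 'tcp_pos': array([526.74090576, 106.45109868, 123.82925853]), 'ee_rot': array([0.23845719, 3.12774781, 0.00364615]), 'contact_force': array([-5.68950190e-01, -3.68461573e-03, -4.38335852e+00]), 'moment': array([-0.00575897, -0.08515398, -0.03782339]), 'opening': 26.79425002878122}
```

View pics/s1.png

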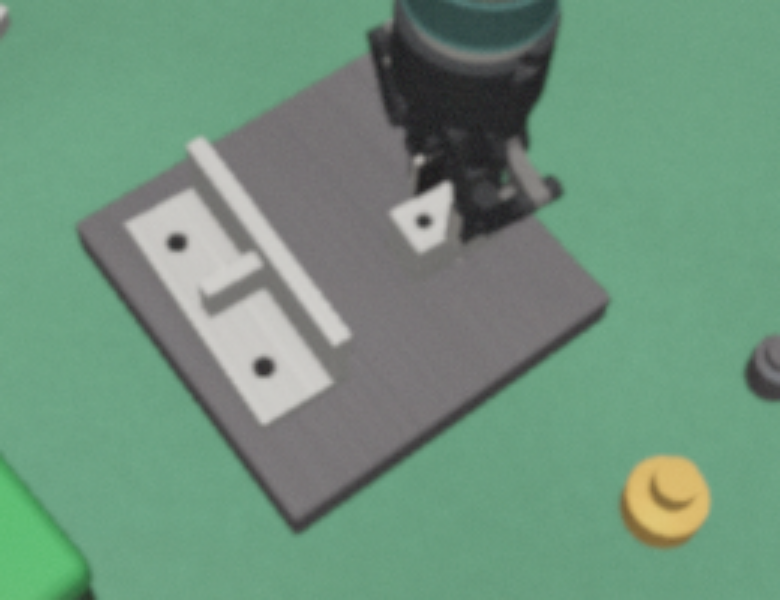

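Request:
move_arm:
  deltas:
    - [[0.007,-0.003,-0.2,0,0,0,0],[0.007,-0.003,-0.32,0,0,0,0],[0.007,-0.003,-0.34,0,0,0,0],[0.007,-0.003,-0.345,0,0,0,0],[0.007,-0.003,-0.35,0,0,0,0],[0.007,-0.003,-0.35,0,0,0,0]]

```text
clock: 8.68
tcp_pos: [529.1, 106.0, 54.9]
ee_rot: [0.238, 3.126, 0.004]
contact_force: [-0.1, 0.1, -4.2]
opening: 26.5
```

Request:
move_arm:
  deltas:
    - [[-0.005,-0.001,-0.006,0,0,0,0],[-0.005,-0.001,-0.012,0,0,0,0],[-0.005,-0.001,-0.012,0,0,0,0]]

```text
clock: 9.05
tcp_pos: [528.9, 105.7, 53.6]
ee_rot: [0.238, 3.124, 0.004]
contact_force: [-2.3, -1.0, 3.7]
opening: 26.7
```

Request:
move_arm:
  deltas:
    - [[0,0,0,0,0,0,50],[0,0,0,0,0,0,50],[0,0,0,0,0,0,50],[0,0,0.2,0,0,0,50],[0,0,0.4,0,0,0,50],[0,-0.4,0.55,0,0,-0.2,50],[0,-0.7,0.55,0,0,-0.4,50],[0,-1,0.55,0,0,-0.6,50],[0,-1,0.55,0,0,-0.64,50],[0,-1,0.55,0,0,-0.64,50],[0,-1,0.55,0,0,-0.64,50]]

```text
clock: 10.42
tcp_pos: [528.5, -92.9, 163.2]
ee_rot: [0.73, 3.048, 0.003]
contact_force: [0.3, 0.5, -0.8]
opening: 49.9
```

```bash
cat > chk.py <<'E'
from h import *
import sys
np.set_printoptions(precision=3,suppress=True)
AP=np.array([585.8,31.1,-.153])
def loc(q):
    c,s=np.cos(AP[2]),np.sin(AP[2]); d=q[:2]-AP[:2]; return np.array([c*d[0]+s*d[1],-s*d[0]+c*d[1],q[2]-AP[2]])
def run(jobs,cams=("top","scene")):
    pics=[arm.get_image(c) for c in cams]
    for n,q,z,yy in jobs:
        for ps in ([p] for p in pics):
            r=fit(n,q,z,ps,tol=25,yaw0=yy)
            print(n,r,loc(r[0]) if r else "")
E
python3 - <<'E'
from chk import *
run([("block_a",(526,106),30,(-.15,)),("angle_plate",(586,31),30,(-.15,))])
E
```

```text
block_a (array([525.356, 106.36 ,  -0.183]), [np.float32(0.055)]) [-71.208  65.169  -0.03 ]
block_a (array([525.347, 105.851,  -0.182]), [np.float32(0.038)]) [-71.14   64.665  -0.029]
angle_plate (array([587.861,  38.975,  -0.119]), [np.float32(1.017)]) [0.836 8.097 0.034]
angle_plate (array([585.886,  30.899,  -0.155]), [np.float32(0.028)]) [ 0.116 -0.185 -0.002]
```

Request:
move_arm:
  deltas:
    - [[-0.12,-0.3,0,0,0,0,50],[-0.12,-0.6,0,0,0,0,50],[-0.12,-0.92,-0.1,0,0,0,50],[-0.12,-0.92,-0.3,0,0,0,50],[-0.12,-0.92,-0.5,0,0,0,50],[-0.12,-0.92,-0.7,0,0,0,50],[-0.12,-0.92,-0.7,0,0,0,50],[-0.12,-0.92,-0.7,0,0,0,50],[-0.12,-0.92,-0.7,0,0,0,0],[-0.12,-0.92,-0.7,0,0,0,0],[-0.12,-0.92,-0.7,0,0,0,0],[-0.12,-0.92,-0.7,0,0,0,0],[-0.12,-0.92,-0.7,0,0,0,0]]

```text
clock: 12.35
tcp_pos: [505.6, -284.2, 30.5]
ee_rot: [0.733, 3.042, -0.021]
contact_force: [-11.9, -6.0, 27.2]
opening: 0.0
```

Request:
move_arm:
  deltas:
    - [[0,0,0.3,0,0,0,0],[0,0,0.6,0,0,0,50],[0,0.5,0.8,0,0,0,50],[0,0.9,0.8,0,0,0,50],[0,0.9,0.8,0,0,0,50],[0,0.9,0.8,0,0,0,50]]

```text
clock: 13.1
tcp_pos: [506.1, -100.9, 193.0]
ee_rot: [0.724, 3.041, -0.02]
contact_force: [-0.3, -1.0, 0.1]
opening: 50.2
```

Run:
```python
from h import *
p=arm.get_image("scene"); cv2.imwrite("pics/s2.png",cv2.resize(p["color"][110:360,150:450,::-1],None,fx=2.5,fy=2.4))
```

```text
(no output)
```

View pics/s2.png

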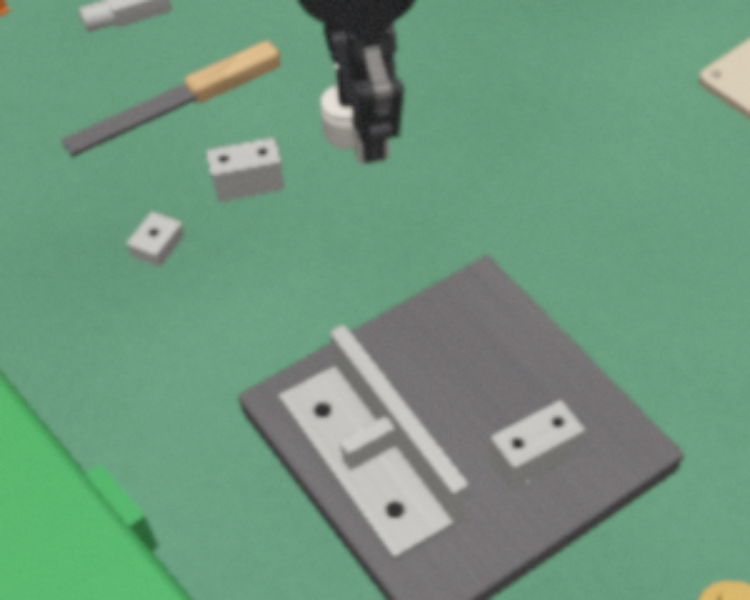

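Run:
```python
from chk import *
p=arm.get_image("scene")
print(fit("block_a",(504,-277),0,[p]))
print(fit("low_block",(605,-271),0,[p],tol=25))
p=arm.get_image("top")
print(fit("block_a",(504,-277),0,[p]))
print(fit("low_block",(605,-271),0,[p],tol=25))
print(fit("block_a",(526,106),30,[p],yaw0=(-.15,)))
cv2.imwrite("pics/t2.png",cv2.resize(p["color"][130:330,210:490,::-1],None,fx=2.8,fy=2.8,interpolation=2))
```

```text
(array([ 503.266, -277.206,   -0.47 ]), [np.float32(0.091)])
(array([ 605.622, -271.487,    0.314]), [np.float32(0.093)])
None
None
(array([524.544, 106.824,  -0.199]), [np.float32(0.073)])
```

View pics/t2.png

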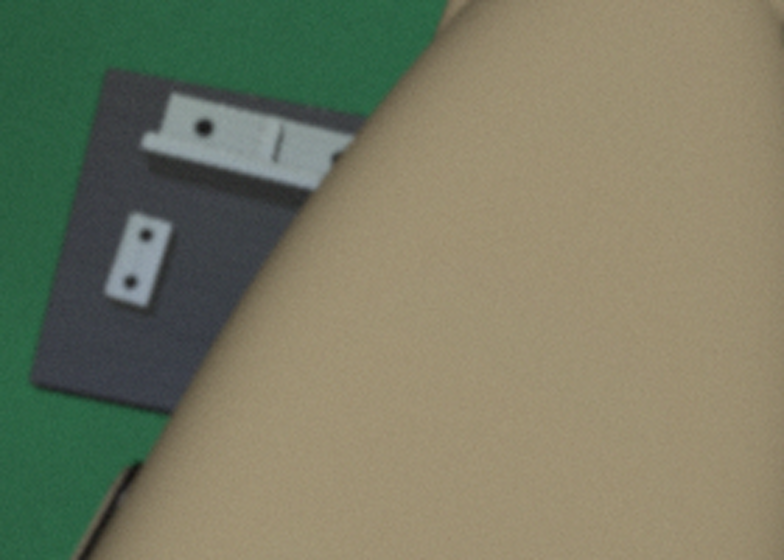

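Request:
move_arm:
  deltas:
    - [[-0.013,-0.3,0,0.025,0,0,55],[-0.013,-0.6,-0.1,0.025,0,0,55],[-0.013,-0.88,-0.3,0.025,0,0,55],[-0.013,-0.88,-0.5,0.025,0,0,55],[-0.013,-0.88,-0.5,0.025,0,0,55],[-0.013,-0.88,-0.5,0.025,0,0,55],[-0.013,-0.88,-0.5,0.025,0,0,55]]

```text
clock: 14.38
tcp_pos: [504.5, -281.7, 92.6]
ee_rot: [0.735, 3.042, -0.004]
contact_force: [0.3, -0.6, 0.8]
opening: 55.1
```

Run:
```python
from h import *
p=arm.get_image("scene"); cv2.imwrite("pics/s3.png",cv2.resize(p["color"][100:250,150:350,::-1],None,fx=3.5,fy=3.5,interpolation=2))
```

```text
(no output)
```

View pics/s3.png

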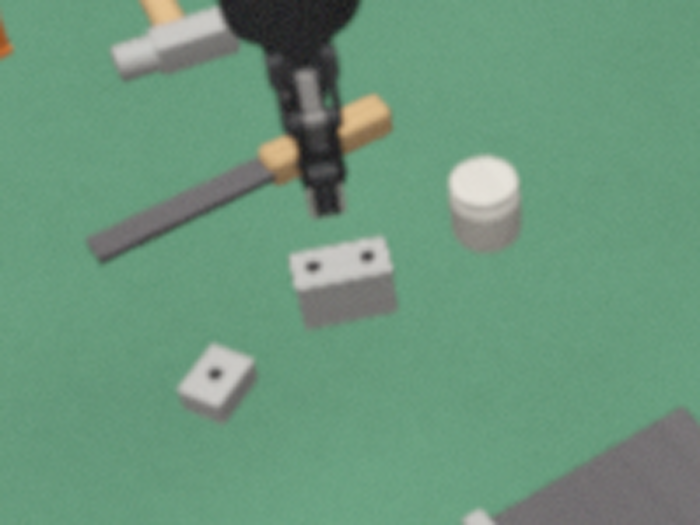

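Run:
```python
from h import *
p=arm.get_image("scene")
s=arm.observe(); print(s["tcp_pos"],s["opening"],s["joint_positions"])
R=cv2.Rodrigues(np.array(s["ee_rot"]))[0]
for y in(-27,0,27):
  for dz in (11,0,-8):
    w=s["tcp_pos"]+R@[0,y,dz]; u=proj(w,p)[0]; print(y,dz,w.round(),((u-[150,100])*3.5).round())
print(((proj(place(M["block_a"],[503.3,-277.2,-.47],0)[0],p)-[150,100])*3.5).round())
```

```text
[ 504.26501074 -281.51068795   92.32235053] 55.06867780362103 [-0.62227098  0.28022417 -0.30194355  0.97657328  0.00224407 -0.14821168]
-27 11 [ 492. -306.   81.] [317. 179.]
-27 0 [ 492. -306.   92.] [315. 166.]
-27 -8 [ 492. -305.  100.] [313. 156.]
0 11 [ 504. -282.   81.] [324. 210.]
0 0 [ 504. -282.   92.] [322. 197.]
0 -8 [ 504. -281.  100.] [320. 187.]
27 11 [ 517. -258.   81.] [331. 242.]
27 0 [ 517. -257.   92.] [329. 229.]
27 -8 [ 517. -257.  100.] [327. 219.]
[[389. 277.]
 [382. 234.]
 [397. 311.]
 [391. 268.]
 [297. 295.]
 [287. 252.]
 [304. 330.]
 [294. 287.]]
```

Request:
move_arm:
  deltas:
    - [[0,0.022,0.05,0,0,0,85],[0,0.022,0.05,0,0,0,85],[0,0.022,0.05,0,0,0,85],[0,0.022,0.05,0,0,0,85],[0,0.022,0.05,0,0,0,85]]

```text
clock: 15.1
tcp_pos: [504.0, -277.1, 102.0]
ee_rot: [0.735, 3.043, -0.004]
contact_force: [0.1, -0.3, -0.1]
opening: 84.7
```

Run:
```python
from h import *
s=arm.observe();print(s["tcp_pos"],s["ee_rot"],s["opening"])
p=arm.get_image("scene"); cv2.imwrite("pics/s4.png",cv2.resize(p["color"][90:210,170:330,::-1],None,fx=5,fy=5,interpolation=2))
```

```text
[ 503.97839099 -277.06752247  101.98602181] [ 0.73531887  3.04262792 -0.00351782] 84.7336643075806
```

View pics/s4.png

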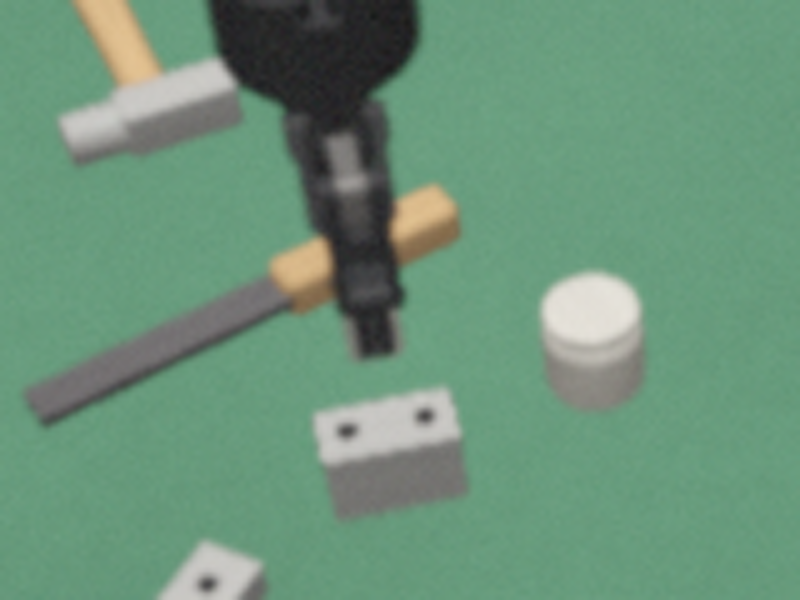

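Run:
```python
from h import *
p=arm.get_image("scene")
def sh(tcp,rv,off,o,f):
    R=cv2.Rodrigues(np.array(rv,float))[0]
    for y in off:
        for dz in (11,-2): print(y,dz,((proj(np.array(tcp)+R@[0,y,dz],p)[0]-o)*f).round())
print("s1"); sh([526.8,106.3,124],[.239,3.127,.004],(-15,15,25),[220,200],3)
b=proj(place(M["block_a"],[525.2,106.5,-.153],100)[0],p); print(((b-[220,200])*3).round()[1::2])
print("s2"); sh([506.1,-103,193],[.724,3.041,-.02],(-25,25),[150,110],np.array([2.5,2.4]))
print("s4"); sh([504,-277,102],[.735,3.042,-.004],(-42,42,57),[170,90],5)
```

```text
s1
-15 11 [425. 215.]
-15 -2 [426. 203.]
15 11 [456. 253.]
15 -2 [458. 242.]
25 11 [467. 267.]
25 -2 [469. 255.]
[[474. 163.]
 [507. 201.]
 [385. 213.]
 [418. 254.]]
s2
-25 11 [352. 130.]
-25 -2 [352. 118.]
25 11 [368. 180.]
25 -2 [368. 168.]
s4
-42 11 [351. 270.]
-42 -2 [347. 248.]
42 11 [383. 411.]
42 -2 [379. 389.]
57 11 [389. 438.]
57 -2 [386. 415.]
```

Request:
move_arm:
  deltas:
    - [[0,0,-0.2,0,0,0,55],[0,0,-0.35,0,0,0,55],[0,0,-0.42,0,0,0,55],[0,0,-0.45,0,0,0,55],[0,0,-0.45,0,0,0,55],[0,0,-0.45,0,0,0,55]]

```text
clock: 15.95
tcp_pos: [505.1, -277.8, 13.2]
ee_rot: [0.735, 3.04, -0.005]
contact_force: [-0.3, -0.5, 0.1]
opening: 55.3
```

Run:
```python
from h import *
s=arm.observe();print(s["tcp_pos"],s["ee_rot"],s["opening"],s["contact_force"])
p=arm.get_image("scene"); cv2.imwrite("pics/s5.png",cv2.resize(p["color"][110:210,190:320,::-1],None,fx=6,fy=6,interpolation=2))
```

```text
[ 505.06518448 -277.77941003   13.21485746] [ 0.73463337  3.04044958 -0.0048479 ] 55.32843861666163 [-0.33099466 -0.4804144   0.10972083]
```

View pics/s5.png

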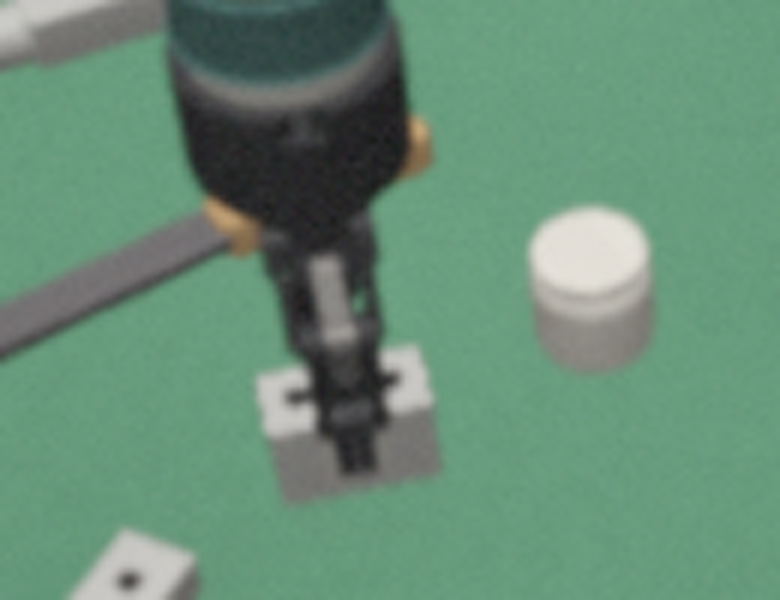

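Request:
move_arm:
  deltas:
    - [[0,0,0,0,0,0,0],[0,0,0,0,0,0,0],[0,0,0,0,0,0,0],[0,0,0,0,0,0,0],[0,0,0,0,0,0,0]]

```text
clock: 16.62
tcp_pos: [505.9, -278.4, 14.4]
ee_rot: [0.734, 3.039, -0.006]
contact_force: [-0.9, 0.5, 5.8]
opening: 28.3
```

Request:
move_arm:
  deltas:
    - [[0,0,0.3,0,0,0,0],[0,0,0.5,0,0,0,0],[0,0.3,0.5,0,0,0.2,0],[0,0.6,0.5,0,0,0.5,0],[0,0.9,0.5,0,0,0.63,0],[0.01,1,0.5,0,0,0.63,0],[0.01,1,0.5,0,0,0.63,0],[0.01,1,0.5,0,0,0.63,0],[0.01,1,0.5,0,0,0.63,0]]

```text
clock: 17.75
tcp_pos: [507.7, -79.4, 114.1]
ee_rot: [0.251, 3.116, -0.003]
contact_force: [0.1, 0.1, -4.4]
opening: 28.2
```

Request:
move_arm:
  deltas:
    - [[0.007,0.28,0,0,0,0.016,0],[0.007,0.28,0,0,0,0.016,0],[0.007,0.28,-0.2,0,0,0.016,0],[0.007,0.28,-0.3,0,0,0.016,0],[0.007,0.28,-0.33,0,0,0.016,0],[0.007,0.28,-0.335,0,0,0.016,0],[0.007,0.28,-0.335,0,0,0.016,0]]

```text
clock: 18.62
tcp_pos: [510.3, -24.0, 48.1]
ee_rot: [0.239, 3.115, -0.003]
contact_force: [0.2, -0.9, -4.2]
opening: 28.5
```

Run:
```python
from h import *
s=arm.observe();print(s["tcp_pos"],s["ee_rot"],s["opening"],s["contact_force"])
```

```text
[510.3196725  -24.0021629   48.11847513] [ 0.23917806  3.11481054 -0.00312402] 28.488762318353494 [ 0.16273815 -0.85725627 -4.17503454]
```

Request:
move_arm:
  deltas:
    - [[-0.006,0.006,-0.008,0,0,0,0],[-0.006,0.006,-0.014,0,0,0,0],[-0.006,0.006,-0.02,0,0,0,0],[-0.006,0.006,-0.023,0,0,0,0]]

```text
clock: 19.12
tcp_pos: [509.4, -22.8, 44.4]
ee_rot: [0.239, 3.114, -0.003]
contact_force: [-3.1, 0.6, 6.8]
opening: 28.3
```

Request:
move_arm:
  deltas:
    - [[0,0,0,0,0,0,50],[0,0,0,0,0,0,50],[0,0,0,0,0,0,50],[0,0,0.2,0,0,0,50],[0,0,0.5,0,0,0,50],[-0.2,0.3,0.5,0,0,0.2,55],[-0.4,0.7,0.5,0,0,0.3,55],[-0.55,1,0.5,0,0,0.3,55],[-0.55,1,0.5,0,0,0.3,55],[-0.55,1,0.5,0,0,0.3,55]]

```text
clock: 20.38
tcp_pos: [397.9, 179.1, 144.3]
ee_rot: [-0.003, 3.124, -0.001]
contact_force: [0.4, 0.1, 0.6]
opening: 55.1
```

Request:
move_arm:
  deltas:
    - [[0,0.3,0,0,0,0,55],[0,0.48,0,0,0,0,55],[0,0.48,0,0,0,0,55],[0,0.48,0,0,0,0,55],[0,0.48,0,0,0,0,55]]

```text
clock: 21.0
tcp_pos: [397.9, 273.8, 144.2]
ee_rot: [0.0, 3.124, -0.002]
contact_force: [0.1, 0.4, -0.1]
opening: 55.1
```

Run:
```python
from chk import *
s=arm.observe();print(s["tcp_pos"],s["ee_rot"])
run([("block_a",(526,106),30,(-.15,)),("block_a",(507,-22),30,(-.15,)),("angle_plate",(586,31),30,(-.15,))])
p=arm.get_image("top"); cv2.imwrite("pics/t3.png",cv2.resize(p["color"][145:300,215:370,::-1],None,fx=3.8,fy=3.8,interpolation=2))
```

```text
[397.949 273.814 144.151] [ 0.     3.124 -0.002]
block_a (array([525.135, 106.511,  -0.176]), [np.float32(0.153)]) [-71.45   65.284  -0.023]
block_a (array([525.652, 106.091,  -0.171]), [np.float32(0.043)]) [-70.874  64.948  -0.018]
block_a (array([505.53 , -21.804,  -0.154]), [np.float32(0.073)]) [-71.269 -64.519  -0.001]
block_a (array([505.454, -22.582,  -0.144]), [np.float32(0.04)]) [-71.226 -65.3     0.009]
angle_plate (array([585.398,  32.003,  -0.147]), [np.float32(0.096)]) [-0.535  0.831  0.006]
angle_plate (array([586.079,  31.254,  -0.153]), [np.float32(0.031)]) [0.252 0.195 0.   ]
```

View pics/t3.png

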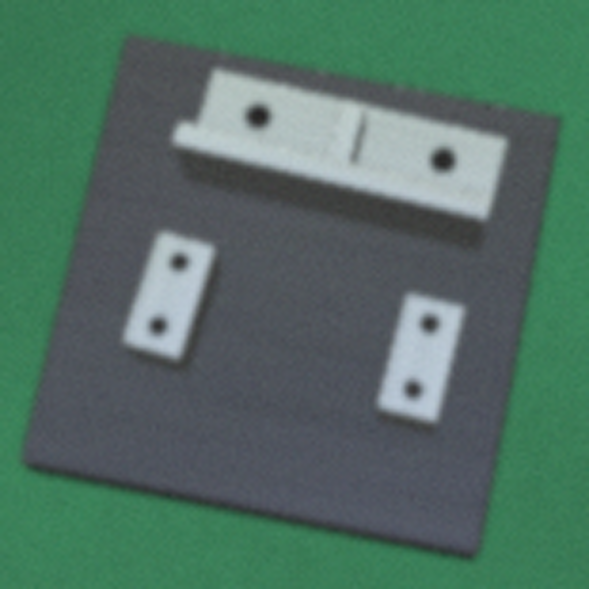

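Run:
```python
from chk import *
def ray(uv,P,z):
    f=240/np.tan(np.radians(P["vfov"])/2);K=np.array([[f,0,P["cx"]],[0,f,P["cy"]],[0,0,1]])
    n=cv2.undistortPoints(np.array([[uv]],float),K,np.array(P["distortion"],float))[0,0]
    d=P["pose"][:3,:3]@[n[0],n[1],1];o=P["pose"][:3,3];return (o+d*(z-o[2])/d[2])[:2]
for c in("top","scene"):
    ims=[arm.get_image(c) for _ in range(3)];P=ims[-1]
    g=np.mean([i["color"].mean(2) for i in ims],0)
    for nm,q in(("L",(525.4,106.3,-.175)),("R",(505.5,-22.2,-.15))):
        m=render(M["block_a"],q,30,P); hs=[]
        top=box(-29,29,-14,14,40,40.01); mm=render([top],q,30,P)>.9
        d=np.where(mm&(g<130),170-g,0).clip(0); n,l,st,ce=cv2.connectedComponentsWithStats((d>0).astype(np.uint8))
        for i in np.argsort(-st[1:,4])[:2]+1:
            w=np.where(l==i,d,0); w=np.where(cv2.dilate((l==i).astype(np.uint8),np.ones((3,3)))&mm,(170-g).clip(0),0)
            v,u=np.indices(w.shape); hs.append(ray(((w*u).sum()/w.sum(),(w*v).sum()/w.sum()),P,70))
        hs=sorted(hs,key=lambda h:h[0]);e=hs[1]-hs[0];ctr=(hs[0]+hs[1])/2
        print(c,nm,ctr,np.hypot(*e),np.arctan2(e[1],e[0]),loc(np.r_[ctr,np.arctan2(e[1],e[0])]))
```

```text
top L [526.31  106.074] 34.03835417345282 -0.18614266006673275 [-70.221  65.032  -0.033]
top R [507.204 -21.885] 34.176998474191414 -0.14778275948878572 [-69.602 -64.344   0.005]
scene L [526.11  105.362] 34.15874791189733 -0.1813401388783564 [-70.311  64.297  -0.028]
scene R [506.802 -22.518] 34.25646923505235 -0.15076424025697754 [-69.904 -65.031   0.002]
```

Request:
move_arm:
  deltas:
    - [[-0.02,0.002,-0.2,0,0,0,55],[-0.02,0.002,-0.4,0,0,0,55],[-0.02,0.002,-0.6,0,0,0,55],[-0.02,0.002,-0.67,0,0,0,55],[-0.02,0.002,-0.67,0,0,0,55],[-0.02,0.002,-0.67,0,0,0,55],[-0.02,0.002,-0.67,0,0,0,0],[-0.02,0.002,-0.67,0,0,0,0],[-0.02,0.002,-0.67,0,0,0,0],[-0.02,0.002,-0.67,0,0,0,0],[-0.02,0.002,-0.67,0,0,0,0]]

```text
clock: 23.12
tcp_pos: [395.3, 275.6, 12.2]
ee_rot: [-0.002, 3.121, -0.001]
contact_force: [-1.1, -1.9, 8.0]
opening: 27.8
```

Request:
move_arm:
  deltas:
    - [[0,0,0.2,0,0,0,0],[0,0,0.5,0,0,0,0],[0,0,0.5,0,0,0,0],[0,0,0.5,0,0,0,0]]

```text
clock: 23.62
tcp_pos: [395.0, 275.5, 112.3]
ee_rot: [-0.002, 3.12, -0.001]
contact_force: [-0.3, -1.0, -2.4]
opening: 27.5
```

Run:
```python
from h import *
s=arm.observe();print(s["tcp_pos"],s["ee_rot"],s["opening"],s["contact_force"])
p=arm.get_image("scene"); cv2.imwrite("pics/s6.png",cv2.resize(p["color"][240:370,400:540,::-1],None,fx=5,fy=4.5,interpolation=2))
```

```text
[395.0294798  275.45449876 112.25231093] [-2.37872936e-03  3.12041018e+00 -7.41464555e-04] 27.512941453553935 [-0.28411333 -0.97926398 -2.41657535]
```

View pics/s6.png

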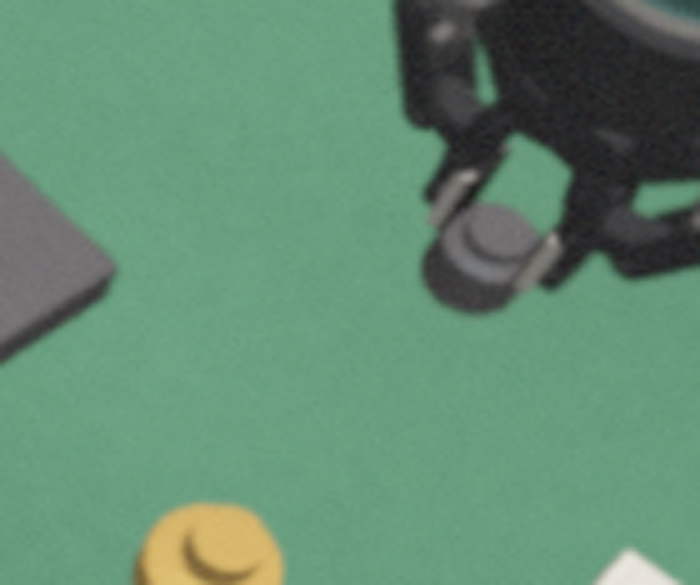

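Request:
move_arm:
  deltas:
    - [[0.15,-0.25,0.1,0,0,-0.1,0],[0.3,-0.5,0.1,0,0,-0.2,0],[0.45,-0.75,0.1,0,0,-0.31,0],[0.6,-1,0.1,0,0,-0.31,0],[0.6,-1,0.1,0,0,-0.31,0],[0.6,-1,0.1,0,0,-0.31,0],[0.6,-1,0.1,0,0,-0.31,0]]

```text
clock: 24.55
tcp_pos: [512.4, 75.9, 129.9]
ee_rot: [0.237, 3.117, -0.005]
contact_force: [-0.2, -0.1, -1.6]
opening: 27.9
```

Request:
move_arm:
  deltas:
    - [[0.01,-0.17,0,0,0,0,0],[0.01,-0.17,0,0,0,0,0],[0.01,-0.17,0,0,0,0,0],[0.01,-0.17,-0.2,0,0,0,0],[0.01,-0.17,-0.3,0,0,0,0],[0.01,-0.17,-0.38,0,0,0,0],[0.01,-0.17,-0.42,0,0,0,0],[0.01,-0.17,-0.42,0,0,0,0]]

```text
clock: 25.55
tcp_pos: [514.2, 42.2, 45.7]
ee_rot: [0.237, 3.117, -0.005]
contact_force: [-0.0, -0.7, -0.1]
opening: 27.5
```

Run:
```python
from h import *
s=arm.observe();print(s["tcp_pos"],s["ee_rot"],s["opening"],s["contact_force"])
```

```text
[514.18433856  42.19347662  45.7283205 ] [ 0.23660547  3.11732752 -0.00481189] 27.458166883660084 [-0.01679002 -0.74482092 -0.1426166 ]
```

Request:
move_arm:
  deltas:
    - [[0.0,0,0.02,0,0,0,0],[0.018,-0.003,0.02,0,0,0,0],[0.018,-0.003,0.005,0,0,0,0],[0.018,-0.003,-0.005,0,0,0,0],[0.018,-0.003,-0.01,0,0,0,0],[0.018,-0.003,-0.01,0,0,0,0]]

```text
clock: 26.3
tcp_pos: [517.5, 41.6, 43.5]
ee_rot: [0.237, 3.118, -0.005]
contact_force: [-0.3, -0.3, -2.0]
opening: 27.6
```

Not touching yet; lower slightly, then release and go over the left block to square it.

Request:
move_arm:
  deltas:
    - [[0,0,-0.006,0,0,0,0],[0,0,-0.01,0,0,0,0],[0,0,-0.01,0,0,0,0]]

```text
clock: 26.68
tcp_pos: [517.8, 41.6, 42.3]
ee_rot: [0.237, 3.117, -0.005]
contact_force: [-2.3, -0.1, 5.2]
opening: 27.9
```

Request:
move_arm:
  deltas:
    - [[0,0,0,0,0,0,46],[0,0,0,0,0,0,46],[0,0,0,0,0,0,46],[0,0,0.2,0,0,0,46],[0,0,0.4,0,0,0,46],[0.043,0.322,0.4,0,0,0,46],[0.043,0.322,0.4,0,0,0,46],[0.043,0.322,0.4,0,0,0,46],[0.043,0.322,0.4,0,0,0,46]]

```text
clock: 27.8
tcp_pos: [525.7, 105.1, 121.7]
ee_rot: [0.238, 3.119, -0.006]
contact_force: [-0.4, -0.4, -0.8]
opening: 46.0
```

Run:
```python
from h import *
s=arm.observe();print(s["tcp_pos"],s["ee_rot"],s["opening"],s["contact_force"])
```

```text
[525.69886845 105.12913269 121.70355023] [ 0.23807057  3.11867603 -0.00589525] 45.98096208123161 [-0.42068793 -0.39524655 -0.76693651]
```

Request:
move_arm:
  deltas:
    - [[0.003,0.003,-0.2,0,0,0,46],[0.003,0.003,-0.35,0,0,0,46],[0.003,0.003,-0.39,0,0,0,46],[0.003,0.003,-0.39,0,0,0,46],[0.003,0.003,-0.39,0,0,0,0],[0.003,0.003,-0.39,0,0,0,0],[0.003,0.003,-0.39,0,0,0,0],[0.003,0.003,-0.39,0,0,0,0],[0.003,0.003,-0.39,0,0,0,0]]

```text
clock: 28.92
tcp_pos: [527.8, 105.5, 45.3]
ee_rot: [0.238, 3.116, -0.007]
contact_force: [-1.2, -1.5, 5.8]
opening: 28.3
```

Run:
```python
from h import *
s=arm.observe();print(s["tcp_pos"],s["ee_rot"],s["opening"],s["contact_force"])
```

```text
[527.83094045 105.52887505  45.29579964] [ 0.23799503  3.11551171 -0.00661722] 28.297941657403104 [-1.16981222 -1.54843734  5.83187802]
```

Request:
move_arm:
  deltas:
    - [[0,0,0,0,0,0,46],[0,0,0,0,0,0,46],[0,0,0,0,0,0,46],[0,0,0.2,0,0,0,46],[0,0,0.4,0,0,0,60],[-0.1,0.3,0.5,0,0,0.1,75],[-0.2,0.6,0.5,0,0,0.3,75],[-0.26,0.9,0.5,0,0,0.39,75],[-0.26,1,0.5,0,0,0.39,75],[-0.26,1,0.5,0,0,0.39,75],[-0.26,1,0.5,0,0,0.39,75]]

```text
clock: 30.3
tcp_pos: [475.5, 304.8, 144.9]
ee_rot: [-0.066, 3.124, -0.005]
contact_force: [-0.7, -0.5, -0.1]
opening: 74.7
```

Request:
move_arm:
  deltas:
    - [[0,0.3,0,0,0,0,75],[0,0.5,0,0,0,0,75],[0,0.5,0,0,0,0,75],[0,0.5,0,0,0,0,75],[0,0.5,0,0,0,0,75]]

```text
clock: 30.92
tcp_pos: [475.6, 403.1, 144.8]
ee_rot: [-0.063, 3.125, -0.006]
contact_force: [-0.2, -0.4, 0.1]
opening: 75.0
```

Run:
```python
from chk import *
s=arm.observe();print(s["tcp_pos"],s["ee_rot"])
run([("block_a",(526,106),30,(-.15,)),("block_a",(507,-22),30,(-.15,)),("jack",(516.5,42),30,(0,))])
p=arm.get_image("top"); cv2.imwrite("pics/t4.png",cv2.resize(p["color"][145:300,215:370,::-1],None,fx=3.8,fy=3.8,interpolation=2))
```

```text
[475.601 403.139 144.773] [-0.063  3.125 -0.006]
block_a (array([524.996, 106.924,  -0.157]), [np.float32(0.051)]) [-71.65   65.672  -0.004]
block_a (array([525.579, 105.603,  -0.153]), [np.float32(0.057)]) [-70.872  64.455  -0.   ]
block_a (array([505.883, -21.768,  -0.137]), [np.float32(0.066)]) [-70.926 -64.43    0.016]
block_a (array([506.122, -22.553,  -0.145]), [np.float32(0.047)]) [-70.571 -65.169   0.008]
jack (array([516.201,  43.451,  -0.009]), [np.float32(0.053)]) [-70.668   1.6     0.144]
jack (array([515.022,  41.191,   0.113]), [np.float32(0.087)]) [-71.489  -0.814   0.266]
```

View pics/t4.png

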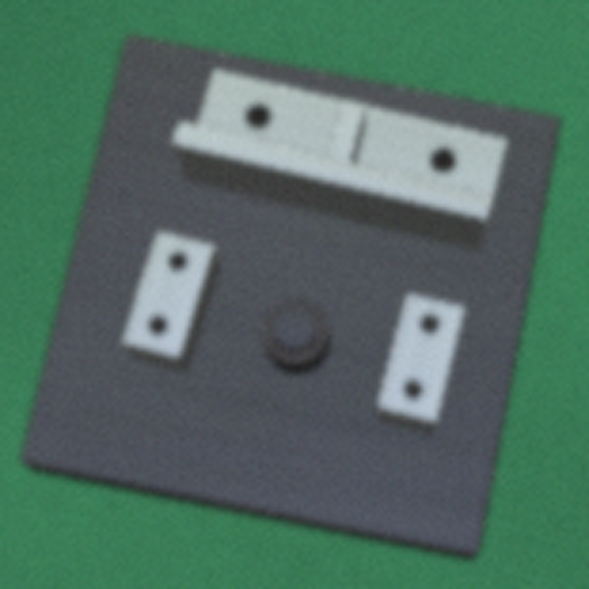

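Request:
move_arm:
  deltas:
    - [[-0.005,0.019,-0.2,0,0,0,62],[-0.005,0.019,-0.4,0,0,0,62],[-0.005,0.019,-0.6,0,0,0,62],[-0.005,0.019,-0.65,0,0,0,62],[-0.005,0.019,-0.68,0,0,0,62],[-0.005,0.019,-0.69,0,0,0,62],[-0.005,0.019,-0.69,0,0,0,62]]

```text
clock: 32.25
tcp_pos: [475.6, 409.3, 8.4]
ee_rot: [-0.066, 3.122, -0.003]
contact_force: [-0.2, -0.5, -0.4]
opening: 61.8
```

Run:
```python
from h import *
s=arm.observe();print(s["tcp_pos"],s["ee_rot"],s["opening"],s["contact_force"])
p=arm.get_image("scene"); cv2.imwrite("pics/s7.png",cv2.resize(p["color"][330:470,430:590,::-1],None,fx=5,fy=4.2,interpolation=2))
```

```text
[475.60547266 409.28589192   8.38606374] [-6.57943871e-02  3.12228297e+00 -3.00845809e-03] 61.83260872714655 [-0.16614176 -0.47608496 -0.39726694]
```

View pics/s7.png

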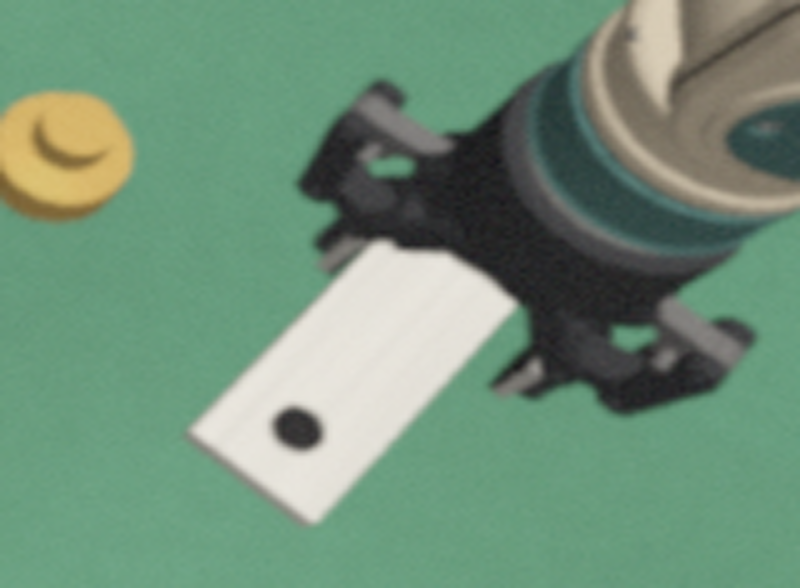

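Request:
move_arm:
  deltas:
    - [[0,-0.008,-0.01,0,0,0,62],[0,-0.008,-0.012,0,0,0,62],[0,-0.008,-0.012,0,0,0,0],[0,-0.008,-0.012,0,0,0,0],[0,-0.008,-0.012,0,0,0,0],[0,-0.008,-0.012,0,0,0,0],[0,-0.008,-0.012,0,0,0,0]]

```text
clock: 33.17
tcp_pos: [475.5, 407.7, 6.0]
ee_rot: [-0.066, 3.122, -0.003]
contact_force: [0.6, 0.6, -1.1]
opening: 0.2
```

Run:
```python
from h import *
s=arm.observe();print(s["tcp_pos"],s["ee_rot"],s["opening"],s["contact_force"])
```

```text
[475.52475163 407.67365633   5.96048658] [-6.58939631e-02  3.12233847e+00 -3.06516884e-03] 0.16100919678786457 [ 0.64674518  0.62716913 -1.08893159]
```

Request:
move_arm:
  deltas:
    - [[0,0,0.05,0,0,0,62],[0,0,0.05,0,0,0,62],[0,0,0.05,0,0,0,62],[0,0,0.05,0,0,0,62],[0,0,0,0,0,0,62],[0,0,-0.03,0,0,0,62],[0,0,-0.055,0,0,0,62],[0,0,-0.07,0,0,0,62],[0,0,-0.07,0,0,0,62]]

```text
clock: 34.3
tcp_pos: [475.3, 407.5, -8.4]
ee_rot: [-0.066, 3.123, -0.004]
contact_force: [0.4, 0.6, -0.4]
opening: 62.3
```

Request:
move_arm:
  deltas:
    - [[0,0,0,0,0,0,0],[0,0,0,0,0,0,0],[0,0,0,0,0,0,0],[0,0,0,0,0,0,0],[0,0,0,0,0,0,0]]

```text
clock: 34.92
tcp_pos: [475.7, 407.7, -7.5]
ee_rot: [-0.066, 3.122, -0.003]
contact_force: [-1.1, -1.5, 5.6]
opening: 47.2
```

Request:
move_arm:
  deltas:
    - [[0,0,0.2,0,0,0,0],[0,0,0.5,0,0,0,0],[0,-0.2,0.7,0,0,0.3,0],[0.05,-0.45,0.7,0,0,0.6,0],[0.1,-0.7,0.7,0,0,0.9,0],[0.1,-0.9,0.7,0,0,0.95,0],[0.1,-0.9,0.7,0,0,0.95,0],[0.1,-0.9,0.7,0,0,0.95,0]]

```text
clock: 35.92
tcp_pos: [495.4, 227.8, 131.9]
ee_rot: [-0.798, 3.02, 0.005]
contact_force: [0.4, 0.4, -3.2]
opening: 47.0
```

Request:
move_arm:
  deltas:
    - [[0.05,-0.25,0,0,0,0.3,0],[0.1,-0.45,0,0,0,0.6,0],[0.1,-0.7,0,0,0,0.9,0],[0.1,-0.85,0,0,0,0.95,0],[0.1,-0.85,0,0,0,0.95,0],[0.1,-0.85,0,0,0,0.95,0],[0.1,-0.85,0,0,0,0.95,0]]

```text
clock: 36.8
tcp_pos: [515.4, 59.2, 131.8]
ee_rot: [-1.489, 2.747, 0.012]
contact_force: [0.5, 1.1, -3.4]
opening: 47.3
```

```bash
cat > st.py <<'E'
from h import *
s=arm.observe();R=cv2.Rodrigues(np.array(s["ee_rot"]))[0]
print(s["tcp_pos"].round(1),"phi",round(np.arctan2(-R[0,1],R[1,1]),4),"z",R[:,2].round(4),s["opening"].round(1),s["contact_force"].round(1),s["joint_positions"][[0,5]])
E
python3 st.py
```

```text
Traceback (most recent call last):
  File "st.py", line 3, in <module>
    print(s["tcp_pos"].round(1),"phi",round(np.arctan2(-R[0,1],R[1,1]),4),"z",R[:,2].round(4),s["opening"].round(1),s["contact_force"].round(1),s["joint_positions"][[0,5]])
                                                                                              ^^^^^^^^^^^^^^^^^^
AttributeError: 'float' object has no attribute 'round'
```

Request:
move_arm:
  deltas:
    - [[0.007,-0.08,0,0,0,0.3,0],[0.007,-0.08,0,0,0,0.6,0],[0.007,-0.08,0,-0.01,-0.01,0.85,0],[0.007,-0.08,0,-0.01,-0.01,0.85,0],[0.007,-0.08,0,-0.01,-0.01,0.85,0],[0.007,-0.08,0,-0.01,-0.01,0.85,0]]

```text
clock: 37.55
tcp_pos: [516.9, 43.4, 131.8]
ee_rot: [-2.034, 2.371, 0.007]
contact_force: [1.1, 0.1, -3.2]
opening: 47.0
```

```bash
sed -i 's/s\["opening"\].round(1)/round(s["opening"],1)/' st.py; python3 st.py
```

```text
[516.9  43.4 131.8] phi 1.418 z [ 0.0101  0.0145 -0.9998] 47.0 [ 1.1  0.1 -3.2] [-0.04973295 -1.46776808]
```

Request:
move_arm:
  deltas:
    - [[0,-0.001,-0.1,0.008,0.013,0,0],[0,-0.001,-0.2,0.008,0.013,0,0],[0,-0.001,-0.3,0.008,0.013,0,0],[0,-0.001,-0.33,0.008,0.013,0,0],[0,-0.001,-0.33,0.008,0.013,0,0],[0,-0.001,-0.33,0.008,0.013,0,0]]

```text
clock: 38.3
tcp_pos: [517.6, 43.2, 66.4]
ee_rot: [-2.035, 2.373, 0.017]
contact_force: [-0.5, 0.7, -2.9]
opening: 47.1
```

```bash
python3 st.py
```

```text
[517.6  43.2  66.4] phi 1.4179 z [ 0.0049  0.0185 -0.9998] 47.1 [-0.5  0.7 -2.9] [-0.05235793 -1.4702716 ]
```

Request:
move_arm:
  deltas:
    - [[-0.003,0,-0.008,0,0,0,0],[-0.003,0,-0.014,0,0,0,0],[-0.003,0,-0.018,0,0,0,0],[-0.003,0,-0.02,0,0,0,0],[-0.003,0,-0.02,0,0,0,0]]

```text
clock: 38.92
tcp_pos: [517.0, 43.2, 62.5]
ee_rot: [-2.035, 2.373, 0.017]
contact_force: [-0.1, 0.3, -0.6]
opening: 47.1
```

Request:
move_arm:
  deltas:
    - [[0,0,-0.003,0,0,0,0],[0,0,-0.003,0,0,0,0],[0,0,-0.003,0,0,0,60],[0,0,-0.003,0,0,0,62],[0,0,-0.003,0,0,0,62],[0,0,0.1,0,0,0,62],[0,0,0.3,0,0,0,62],[-0.1,0.3,0.5,0,0,-0.3,62],[-0.1,0.6,0.5,0,0,-0.6,62],[-0.1,0.9,0.5,0,0,-0.95,62],[-0.1,1,0.5,0,0,-0.95,62],[-0.1,1,0.5,0,0,-0.95,62],[-0.1,1,0.5,0,0,-0.95,62]]

```text
clock: 40.55
tcp_pos: [496.8, 242.6, 162.3]
ee_rot: [-1.419, 2.784, 0.01]
contact_force: [0.6, 0.0, -0.6]
opening: 61.9
```

```bash
python3 st.py
python3 - <<'E'
from chk import *
run([("block_a",(526,106),30,(-.15,)),("block_a",(507,-22),30,(-.15,)),("drilled_bar",(516.5,42),70,(1.42,))])
p=arm.get_image("scene"); cv2.imwrite("pics/s8.png",cv2.resize(p["color"][200:400,230:480,::-1],None,fx=3.2,fy=3,interpolation=2))
E
```

```text
[496.8 242.6 162.3] phi 0.9429 z [ 0.0123  0.0134 -0.9998] 61.9 [ 0.6  0.  -0.6] [ 0.33250353 -0.61037829]
block_a (array([507.174, 116.104,   0.658]), [np.float32(3.336)]) [-90.663  72.029   0.811]
block_a (array([528.681, 107.362,  -0.2  ]), [np.float32(1.537)]) [-68.074  66.666  -0.047]
block_a (array([505.71 , -20.608,  -0.108]), [np.float32(4.406)]) [-71.274 -63.31    0.045]
block_a (array([518.275, -35.765,   0.859]), [np.float32(2.363)]) [-56.546 -76.375   1.012]
drilled_bar (array([515.939,  42.988,   1.423]), [np.float32(0.031)]) [-70.857   1.102   1.576]
drilled_bar (array([515.525,  41.439,   1.421]), [np.float32(0.043)]) [-71.03   -0.492   1.574]
```

View pics/s8.png

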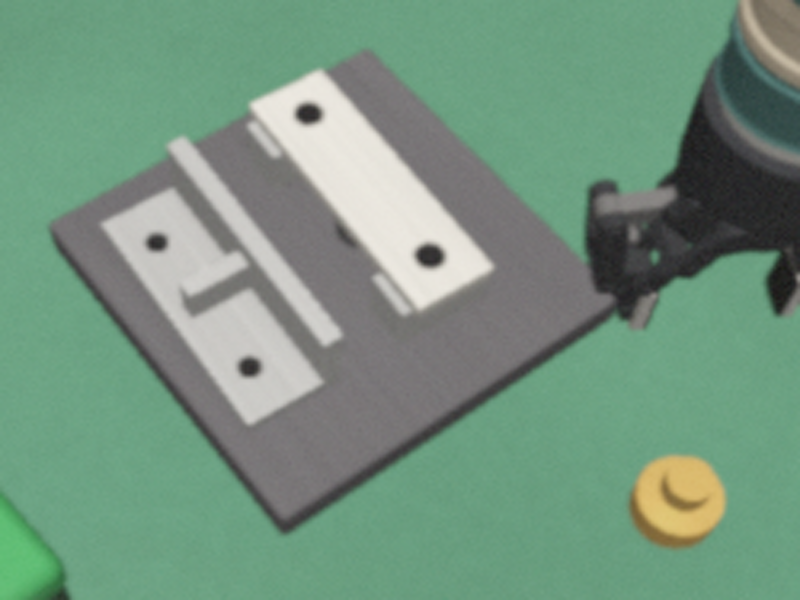

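Request:
move_arm:
  deltas:
    - [[0.063,0.204,0,-0.027,0.025,0,55],[0.063,0.204,-0.2,-0.027,0.025,0,55],[0.063,0.204,-0.4,-0.027,0.025,0,55],[0.063,0.204,-0.55,-0.027,0.025,0,55],[0.063,0.204,-0.6,-0.027,0.025,0,55],[0.063,0.204,-0.6,-0.027,0.025,0,55],[0.063,0.204,-0.6,-0.027,0.025,0,55]]

```text
clock: 41.88
tcp_pos: [511.1, 284.1, 44.2]
ee_rot: [-1.424, 2.796, 0.0]
contact_force: [0.4, 0.8, -0.7]
opening: 55.0
```

```bash
python3 st.py
```

```text
[511.1 284.1  44.2] phi 0.9421 z [ 0.0031  0.0019 -1.    ] 55.0 [ 0.4  0.8 -0.7] [ 0.39650964 -0.54559878]
```

Request:
move_arm:
  deltas:
    - [[-0.008,-0.004,-0.06,0,0,0,55],[-0.008,-0.004,-0.12,0,0,0,55],[-0.008,-0.004,-0.126,0,0,0,55],[-0.008,-0.004,-0.126,0,0,0,55],[-0.008,-0.004,-0.126,0,0,0,0],[-0.008,-0.004,-0.126,0,0,0,0],[-0.008,-0.004,-0.126,0,0,0,0],[-0.008,-0.004,-0.126,0,0,0,0],[-0.008,-0.004,-0.126,0,0,0,0],[-0.008,-0.004,-0.126,0,0,0,0]]

```text
clock: 43.12
tcp_pos: [510.2, 283.4, 19.5]
ee_rot: [-1.423, 2.795, -0.0]
contact_force: [-0.3, -1.6, 5.9]
opening: 23.5
```

```bash
python3 st.py
```

```text
[510.2 283.4  19.5] phi 0.942 z [ 0.0044  0.002  -1.    ] 23.5 [-0.3 -1.6  5.9] [ 0.39618802 -0.54580926]
```

Request:
move_arm:
  deltas:
    - [[0,0,0.3,0,0,0,0],[0,0,0.6,0,0,0,0],[0.01,-0.25,0.6,0,0,0,0],[0.02,-0.5,0.6,0,0,0,0],[0.03,-0.75,0.6,0,0,0,0],[0.033,-1,0.6,0,0,0,0],[0.033,-1,0.6,0,0,0,0],[0.033,-1,0.6,0,0,0,0],[0.033,-1,0.6,0,0,0,0]]

```text
clock: 44.25
tcp_pos: [516.2, 84.5, 138.9]
ee_rot: [-1.426, 2.795, 0.001]
contact_force: [-0.3, -1.1, -4.0]
opening: 23.2
```

```bash
python3 st.py
```

```text
[516.2  84.5 138.9] phi 0.9436 z [ 0.0031  0.0025 -1.    ] 23.2 [-0.3 -1.1 -4. ] [ 0.03721268 -0.90633577]
```

Delta (0.6, −42.5), down to reading about 103.

Request:
move_arm:
  deltas:
    - [[0.003,-0.212,0,0,0,0,0],[0.003,-0.212,0,0,0,0,0],[0.003,-0.212,-0.06,0,0,0,0],[0.003,-0.212,-0.12,0,0,0,0],[0.003,-0.212,-0.17,0,0,0,0],[0.003,-0.212,-0.175,0,0,0,0],[0.003,-0.212,-0.175,0,0,0,0]]

```text
clock: 45.12
tcp_pos: [516.8, 42.2, 103.8]
ee_rot: [-1.426, 2.795, 0.001]
contact_force: [0.6, 0.8, -3.3]
opening: 23.2
```

```bash
python3 st.py
```

```text
[516.8  42.2 103.8] phi 0.9438 z [ 0.0029  0.0025 -1.    ] 23.2 [ 0.6  0.8 -3.3] [-0.044716   -0.98853911]
```

Request:
move_arm:
  deltas:
    - [[0,0,-0.006,0,0,0,0],[0,0,-0.01,0,0,0,0],[0,0,-0.012,0,0,0,0],[0,0,-0.012,0,0,0,0]]

```text
clock: 45.62
tcp_pos: [517.0, 42.2, 101.6]
ee_rot: [-1.426, 2.795, 0.001]
contact_force: [-0.2, -0.3, -1.6]
opening: 23.7
```

Request:
move_arm:
  deltas:
    - [[-0.001,0,-0.004,0,0,0,0],[-0.001,0,-0.004,0,0,0,0],[-0.001,0,-0.004,0,0,0,0]]

```text
clock: 46.0
tcp_pos: [517.1, 42.1, 101.5]
ee_rot: [-1.426, 2.794, 0.0]
contact_force: [-3.1, -0.7, 5.4]
opening: 23.9
```

Request:
move_arm:
  deltas:
    - [[0,0,0,0,0,0,50],[0,0,0,0,0,0,50],[0,0,0,0,0,0,50],[0,0,0.15,0,0,0,50],[0,0,0.4,0,0,0,50],[0,0.3,0.5,0,0,0,50],[0,0.6,0.5,0,0,0,50],[-0.05,1,0.5,0,0,0,50],[-0.05,1,0.5,0,0,0,50],[-0.05,1,0.5,0,0,0,50],[-0.05,1,0.5,0,0,0,50]]

```text
clock: 47.38
tcp_pos: [507.1, 240.9, 201.3]
ee_rot: [-1.425, 2.796, -0.001]
contact_force: [0.2, 0.0, 1.3]
opening: 50.4
```

```bash
python3 st.py
python3 - <<'E'
from chk import *
run([("hold_weight",(516.5,42),82,(0,)),("drilled_bar",(516.5,42),70,(1.42,)),("low_block",(605,-271),0,(.47,)),("tin",(396,-267),0,(0,))])
a=arm.get_image("scene")["color"][200:400,230:430];p=arm.get_image("top"); b=p["color"][130:310,200:380]
print(np.array(arm.mark_of("file",p)[0]["position"]).round())
print([np.array(d["position"]).round() for d in arm.mark_of("jack",arm.get_image("scene"))])
cv2.imwrite("pics/f.png",np.hstack([cv2.resize(x,(400,400),interpolation=2) for x in(a,b)])[:,:,::-1])
E
```

```text
[507.1 240.9 201.3] phi 0.9425 z [ 0.0036  0.0015 -1.    ] 50.4 [0.2 0.  1.3] [ 0.32815612 -0.61436292]
hold_weight (array([515.449,  42.415,  -0.067]), [np.float32(0.065)]) [-71.254   0.461   0.086]
hold_weight (array([515.629,  41.361,   0.116]), [np.float32(0.088)]) [-70.915  -0.554   0.269]
drilled_bar None 
drilled_bar (array([515.992,  42.135,   1.418]), [np.float32(0.375)]) [-70.674   0.267   1.571]
low_block (array([ 604.466, -270.079,    0.489]), [np.float32(0.128)]) [  64.349 -294.816    0.642]
low_block (array([ 605.561, -271.921,    0.65 ]), [np.float32(0.297)]) [  65.712 -296.469    0.803]
tin (array([ 395.909, -267.57 ,    0.139]), [np.float32(0.162)]) [-142.155 -324.121    0.292]
tin (array([ 395.554, -268.682,    0.316]), [np.float32(0.12)]) [-142.336 -325.275    0.469]
[ 495. -401.   -1.]
[array([519.,  40.,  32.])]
```

View pics/f.png

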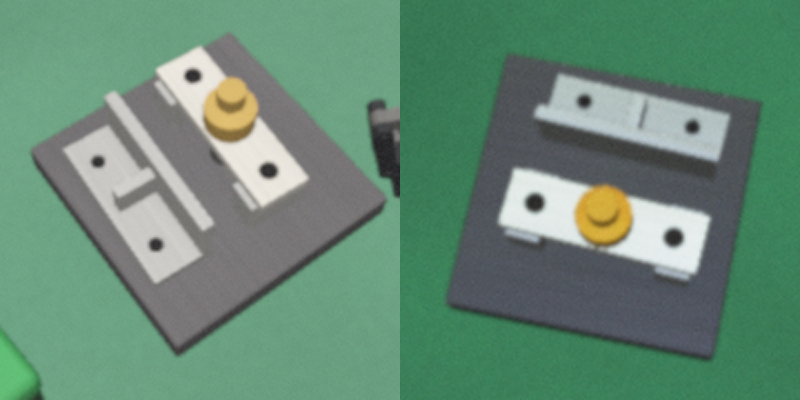

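The last picture shows the weight in the middle of the bar. The bar lies across both blocks, parallel to the wall, and the gripper is clear. I'm handing the job in.

```bash
python3 -c "
from cell import arm
print(arm.job_done())"
```

```text
the job is handed in; nothing more can be done
None
```

The fixture is built in the order asked and handed in at about 48 s of the 120 s: both tall blocks, then the jack, then the bar, then the weight.

**Last checks, relative to the angle plate:**

| Thing | Result |
|---|---|
| Blocks | Centres 70–71.5 mm in front of the wall, 64.5–65.5 mm either side of mid-length, and square to within about 0.01 rad |
| Jack | Upright; midway to within about 1.5 mm, with the two cameras differing by about 2 mm |
| Bar | Parallel to within 0.006 rad and central to within about 1 mm |
| Weight | Within about 1 mm of the middle of the bar |
| Low block, tin, file | Unmoved within measuring error |

**What went wrong and what disagreed:**
- **Shallow grasps:** the fingertips sat about 20 mm higher than the TCP reading implied, so my early grasps were too shallow. One grasp on the second block slipped off its top and pressed with up to 27 N, but did not move the block measurably. The first try at the bar closed above it. Both worked on a second, lower try.
- **Left block:** it first stood about 0.03 rad out of square. I regripped it and squared it.
- **Gap:** the silhouette fits put the blocks up to 1.5 mm too far from the wall, so the gap reads 40–41.5 mm. A check from the block holes before the last adjustment gave 39.5–40.5 mm.
- **Under the bar:** after the bar was on, the blocks and jack were mostly hidden. I saw only their edges, in line with where they had been measured.

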